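# Key a crucible carousel onto its drive and lock it

### The job

The crucible carousel sits too high because the notches under it are not lined up with the hidden keys of the drive. Push it gently round by its posts until the keys catch and it drops fully home, never forcing it once it has caught, then swing the red-knobbed lever over its rim as far as it goes. Leave everything on the bench round it where it stands.

Things in the scene. Friction and masses are not known exactly. Their poses are not given: they have to be found in the camera images.
- drive_unit: Fixed grey drive unit, 190x190 mm, top 40 mm above the worktop, a bracket on its -y side. Origin on the worktop under the upright spindle axis, z up. Its spindle, hidden in a collar (140 mm across, top 58 mm above the worktop) under the carousel, is a round pilot that centres the carousel, with three equal driving keys round it. The direction of the keys differs every time and cannot be seen.
- spindle_home (a point): Point on the spindle axis, 44 mm above the drive unit's origin: where the carousel's origin lies when home. The keys fit the carousel's notches every third of a turn, within about 1.4 degrees; the carousel then drops 10 mm by its weight and cannot be turned on: a pushed post meets a springy stop, some 2 N per mm. While still pushed it may hang part-way; it falls when let go, or can be pressed down on the cap.
- carousel: Loose aluminium disc, 160 mm across, 8 thick, 0.2 to 0.4 kg, with four upright blue posts, 12 mm across, centred 52 mm from the axis along its own +x, +y, -x, -y. Origin on its axis at the bottom of its drum: disc top 32 mm, posts' tops 60 mm above it. It turns either way on the pilot; 2 to 5 N on a post turns it. At the start it stands on the keys, origin 10 mm above home.
- carousel_cap (a point): Centre of the flat top of the carousel's black rubber hub cap, 44 mm across, 45 mm above the carousel's origin (13 mm above the disc's top). The cap is springy: it gives 6 mm, at 2 N per mm, and comes back.
- lever_knob (a point): On the axis of the upright red knob (13 mm across) on the tail of the retaining lever, 45 mm from its hinge. Knob top 12 mm above this point, lever top 14 mm below. The upright hinge is at x 0, y -0.102 m in the drive unit's frame; the lever's other end reaches 35 mm. It lies 78 to 86 mm above the worktop, 2 mm over the disc when home; a disc still high blocks it at its rim.
- lever (a joint): Retaining lever's angle, rad, anticlockwise from above. At 0 (stop) it is clear of the rim, the knob at direction 190 degrees from the hinge in the drive unit's frame (0 = its +x, 90 = its +y). At 1.4 (stop) the knob points straight away from the carousel (270 degrees) and the other end lies 14 mm over the rim. It stays where left; 1 to 2 N at the knob moves it.
- tin_large: Bystander: large round lidded sample tin, 66 mm across, 46 high; origin at the centre of its underside.
- tin_small: Bystander: small round lidded sample tin, 60 mm across, 40 high; origin at the centre of its underside.
- crucible_a: Bystander: white crucible, 44 mm across, 37 high; origin at the centre of its underside.
- crucible_b: Bystander: white crucible, 44 mm across, 37 high; origin at the centre of its underside.
- lab_bottle: Bystander: clear weighing bottle, 43 mm across, 64 high; origin at the centre of its underside.
- timer: Bystander: black stopwatch lying flat, 71x60x19 mm; origin at the centre of its underside.
- brush: Bystander: wooden-handled sieve brush, 212 mm long, lying; origin at the centre of its underside.

How it is judged:
By the outcome, as a careful person would: the job done as asked, in the order asked, and still so for the second after the job is handed in, with the robot touching nothing.
It also fails if it takes over 61 s, if anything falls off the work surface, if the arm or the gripper's body presses on something with over 40 N, if the wrist force passes 120 N, or if a joint passes its speed limit or range.

### The arm

A 6-joint arm with a two-finger parallel gripper is mounted at the origin on a cart in front of the work surface, level with it; the furniture and walls round the work are solid. World frame = base frame: x ahead of the robot, y to its left, z up, the work surface at z = 0. Lengths are in m, angles in rad, forces in N, time in s.
With the tool pointing down it reaches from about 0.35 to 0.925 m from the base axis. Payload 6.4 kg.
Tool frame: the origin (TCP) lies at the centre of the arm's flange, where the gripper is bolted on; the fingertips stand 199 mm ahead of it and the grasp point (between the pads) lies 180 mm ahead of it; z points along the fingers, x is the direction in which the jaws open and shut, and the axes are right-handed (so a half turn about z gives the same grasp; the last joint's range is limited). The gripper opens to 94 mm and grips with 3 to 60 N. Pads are 16 mm wide; open, the fingers measure 119 mm over their backs; the gripper's body (75 mm by 177 mm) begins 78 mm behind the grasp point.
Start: joints at [1.138, 0.245, 1.558, -0, 1.339, -0.174], TCP at [0.166, 0.628, 0.405] pointing down, gripper open.
Joint ranges: [-3.13, 3.13], [-1.02, 2.26], [0.13, 2.54], [-0.95, 4.09], [0.21, 2.88], [-2.74, 2.74]. Speed limits (rad/s): [2.57, 2.57, 3.14, 3.14, 3.14, 3.14].

### API

Orientations are given as a unit quaternion [w, x, y, z].
In Python, from bench import sensors, read_camera, calibration, bot gives the robot as it stands.
- The arm moves only by the tool send_rows, never from a script. Its argument "commands" is a list of rows, each an object with "slide": the shift along the tool's x, y, z as a fraction of full scale, a list of three; "turn": the turn, a rotation vector about the tool's x, y, z as a fraction of full scale, a list of three. A call has 1 to 5 rows; each row shifts and turns the pose as measured when the row begins, along the tool's axes as they then stand; what a row does not reach is not made up. Full scale, the value 1, is 50 cm for a shift and 90 degrees for a turn. A row lasts 1/10 s, in which the tool goes at most 50 mm and 8.59 degrees, less where a joint would pass 70% of its speed; a pose out of reach is approached as far as the arm can. A call with a number of a shift or a turn outside -1 to 1 is refused whole. A call with a gripper value outside its range is refused whole. "grip" is the closure, from 0 (fully open) to 1 (shut), set as the call begins (left out, the last holds). The fingers move at their own pace and stop on an object; "force" is the grip in N (left out, the last holds). Time passes only in rows, so rows that do not move let the fingers close. It gives the time, the measured TCP pose, the force and the opening at its end, in the units of the state.
- sensors.get_state(): the state, without advancing time (a new reading comes with each control period).
- read_camera(name): name is "side" or "top" or "wrist"; returns (picture, depth): 420x560x3 uint8, red, green, blue; 420x560 float32, m along the optical axis (not along the pixel's ray), 0 where there is no reading.
- calibration(name): a dict with "fovy" (degrees; the focal length in pixels is half the picture's height over the tangent of half this angle, whatever the lens; pixels are square), "cx", "cy" (the principal point, pixels), "D" ([k1, k2, p1, p2, k3] as OpenCV has them; the pictures are not rectified), "rvec" (rotation vector, rad) and "tvec" (3), from world to camera coordinates, as OpenCV has them. Camera axes: x right, y down, z forward; pixel columns grow to the right and rows downward; lengths in m; the calibration is good to about 2 mm. A picture is of the moment at which its call begins: read the wrist's pose just before it. calibration takes no time and is no camera call; for the wrist camera it gives the pose at the moment of the call.
- bot.hand_in(): hands the job in, once; it reports no verdict.
The state is a dict: "clock": time; "joint_positions": joint angles; "qvel": joint speeds; "joint_efforts": joint torques, N m; "eef_pos": TCP position; "orientation": TCP orientation; "wrist_force": force on the tool from outside, world axes, zero at the start; "ft_torque": the same for the moment, N m; "finger_gap": finger opening in m.
Only numpy, scipy, OpenCV 4.12 (cv2) and the standard library are available. Lean on these libraries where they do the work, as an engineer would, in place of code of your own. Each camera call takes 0.05 s, during which the arm holds its last target.

## Working session

There is one attempt and no reset: what is moved stays moved. The work goes in short steps, Python scripts to look and compute and a tool call to move; the robot and the scene stay as the last step left them, time stands still between calls to the robot, and variables do not carry over. Pictures are saved under pics/ and viewed, and the job is handed in when it is done.

Besides the shell and the picture viewer there is one more tool, called after "Call:" in YAML: its name, and indented under it one key for each argument. send_rows: Moves the arm, as the interface text tells. Its arguments: {"type":"object","properties":{"commands":{"type":"array"},"grip":{"type":"number"},"force":{"type":"number"}},"required":["commands"]}

```bash
ls; mkdir -p pics; python3 - <<'E'
from bench import sensors, read_camera, calibration, bot
import cv2, numpy as np
s=sensors.get_state(); print(s)
for n in ("top","side","wrist"):
    c=calibration(n); print(n,c)
    p,d=read_camera(n); cv2.imwrite(f"pics/{n}0.png",p[:,:,::-1]); np.savez(f"{n}0.npz",p=p,d=d,**{k:np.array(v) for k,v in c.items()})
print(sensors.get_state()["clock"])
E
```

```text
pics
{'clock': 0.0, 'joint_positions': array([ 1.13795184e+00,  2.45800978e-01,  1.55895667e+00,  4.40445753e-07,
        1.33870246e+00, -1.74139250e-01]), 'qvel': array([-0.00024288,  0.00080053, -0.00011631, -0.00124402, -0.00016177,
        0.00046226]), 'joint_efforts': array([ 4.23638003e-04, -4.15838063e+01, -3.14601481e+01,  6.84484374e-02,
        3.33468954e-02, -1.61664675e-04]), 'eef_pos': array([0.16621707, 0.62816791, 0.40358422]), 'orientation': array([ 4.32564169e-04,  7.92410276e-01,  6.09987772e-01, -8.27487578e-04]), 'wrist_force': array([ 0.16709025, -0.11462677,  0.49515318]), 'ft_torque': array([ 0.00666732, -0.04244462,  0.02911336]), 'finger_gap': 0.09395230609973859}
top {'fovy': 54.74701942893644, 'cx': 276.66890571156404, 'cy': 212.49805739570655, 'D': array([-0.02004651,  0.        ,  0.        ,  0.        ,  0.        ]), 'rvec': array([ 2.165506  , -2.02392905,  0.22452017]), 'tvec': array([-0.12421701,  0.51982051,  0.96832693])}
side {'fovy': 53.47184191989257, 'cx': 283.3859420604368, 'cy': 218.5847378500725, 'D': array([-0.07636391,  0.        ,  0.        ,  0.        ,  0.        ]), 'rvec': array([ 2.06798832, -0.31241005,  0.16709816]), 'tvec': array([-0.53250763,  0.10615715,  1.316538  ])}
wrist {'fovy': 67.18902349082803, 'cx': 279.8214479334635, 'cy': 212.00151934426677, 'D': array([-0.07551788,  0.        ,  0.        ,  0.        ,  0.        ]), 'rvec': array([-2.30242986, -1.77394397, -0.25048141]), 'tvec': array([-0.64900141, -0.03018187,  0.39194192])}
0.15
```

View pics/top0.png

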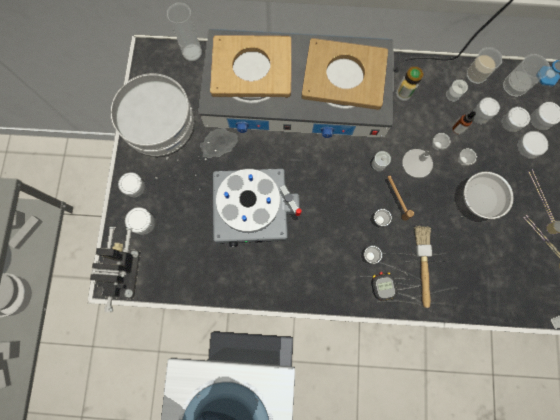

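View pics/side0.png

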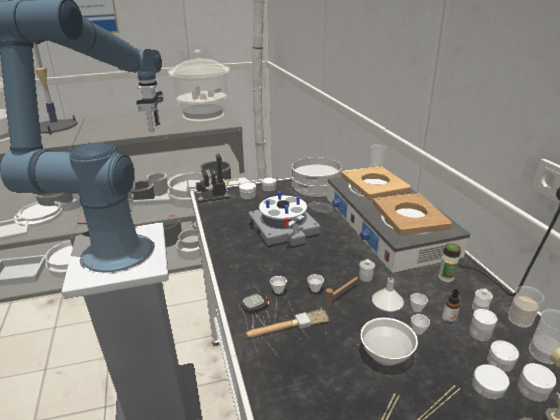

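View pics/wrist0.png

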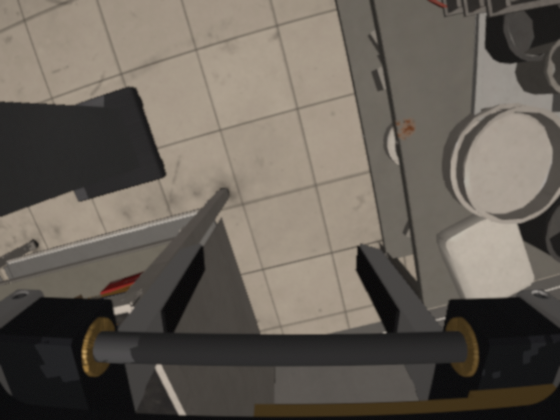

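The top view shows the drive unit around (250,205), blue posts near (227,195), (251,178), (268,200), (244,218), and the red knob at (297,211). Side view agrees: high disc with the lever on its right.

```bash
cat > h.py <<'E'
import cv2, numpy as np
def K(c,H=420):
    f=H/2/np.tan(np.radians(c["fovy"])/2); return np.array([[f,0,c["cx"]],[0,f,c["cy"]],[0,0,1]])
def ray(c,uv):
    n=cv2.undistortPoints(np.array(uv,float).reshape(-1,1,2),K(c),np.array(c["D"])).reshape(-1,2)
    R=cv2.Rodrigues(np.array(c["rvec"]))[0]; o=-R.T@np.array(c["tvec"])
    return o,np.c_[n,np.ones(len(n))]@R
def plane(c,uv,z):
    o,d=ray(c,uv); return o+d*((z-o[2])/d[:,2])[:,None]
def depthpts(c,uv,dep):
    o,d=ray(c,uv); return o+d*np.array(dep)[:,None]
def proj(c,P):
    return cv2.projectPoints(np.array(P,float).reshape(-1,1,3),np.array(c["rvec"]),np.array(c["tvec"]),K(c),np.array(c["D"]))[0].reshape(-1,2)
def blobs(m,amin=6):
    n,l,st,ce=cv2.connectedComponentsWithStats(m.astype(np.uint8)); return [(ce[i],st[i,4],l==i) for i in range(1,n) if st[i,4]>=amin]
E
python3 - <<'E'
from h import *
z=np.load("top0.npz"); p=z["p"];d=z["d"];c=z
hsv=cv2.cvtColor(p,cv2.COLOR_RGB2HSV)
roi=np.zeros(d.shape,bool);roi[160:260,200:320]=1
blue=roi&(hsv[...,0]>100)&(hsv[...,0]<130)&(hsv[...,1]>120)
red=roi&((hsv[...,0]<8)|(hsv[...,0]>172))&(hsv[...,1]>130)
for nm,m in(("b",blue),("r",red)):
    for ce,a,mm in blobs(m,4):
        v,u=np.nonzero(mm); P=depthpts(c,np.c_[u,v],d[mm]); print(nm,ce,a,P.mean(0).round(4),P[:,2].max().round(4),plane(c,[ce],0.105).round(4))
# world heights map, disc
v,u=np.nonzero(roi); P=depthpts(c,np.c_[u,v],d[roi]); 
for lo,hi in((.034,.046),(.08,.092),(.092,.105)):
    k=(P[:,2]>lo)&(P[:,2]<hi); Q=P[k][:,:2].astype(np.float32); print(lo,k.sum(),np.median(P[k],0),cv2.minAreaRect(Q),cv2.minEnclosingCircle(Q))
for n in("top","side"):
    z=np.load(n+"0.npz"); p=z["p"][:,:,::-1]
    r=(slice(160,255),slice(200,320)) if n=="top" else (slice(180,250),slice(240,330))
    cv2.imwrite(f"pics/{n}crop0.png",cv2.resize(p[r],None,fx=6,fy=6,interpolation=cv2.INTER_CUBIC))
E
```

```text
b [250.07142857 176.85714286] 14 [ 0.5998 -0.0189  0.1122] 0.1154 [[ 0.6021 -0.0182  0.105 ]]
b [226.3125 194.375 ] 16 [0.5522 0.0353 0.1098] 0.1152 [[0.5535 0.036  0.105 ]]
b [268.07142857 199.85714286] 14 [ 0.5448 -0.0671  0.1115] 0.1148 [[ 0.5465 -0.0668  0.105 ]]
b [243.91666667 217.83333333] 12 [ 0.4965 -0.0127  0.112 ] 0.1155 [[ 0.498 -0.012  0.105]]
r [298.05555556 211.80555556] 36 [ 0.5236 -0.1416  0.0965] 0.1148 [[ 0.5216 -0.1412  0.105 ]]
0.034 2050 [ 0.50060287 -0.0465745   0.039534  ] ((0.5479070544242859, -0.032495513558387756), (0.19881786406040192, 0.22261741757392883), 5.9711761474609375) ((0.5512788891792297, -0.014985188841819763), 0.13048972189426422)
0.08 2947 [ 0.54791453 -0.02144372  0.08607809] ((0.5560039281845093, -0.02861381322145462), (0.15886521339416504, 0.18869227170944214), 23.119043350219727) ((0.5463455319404602, -0.04023313149809837), 0.10589282959699631)
0.092 274 [ 0.54851321 -0.01569076  0.09808495] ((0.5519368052482605, -0.04896616190671921), (0.10246498882770538, 0.1800045669078827), 10.908693313598633) ((0.5362735390663147, -0.05198487639427185), 0.09577787667512894)
```

View pics/topcrop0.png

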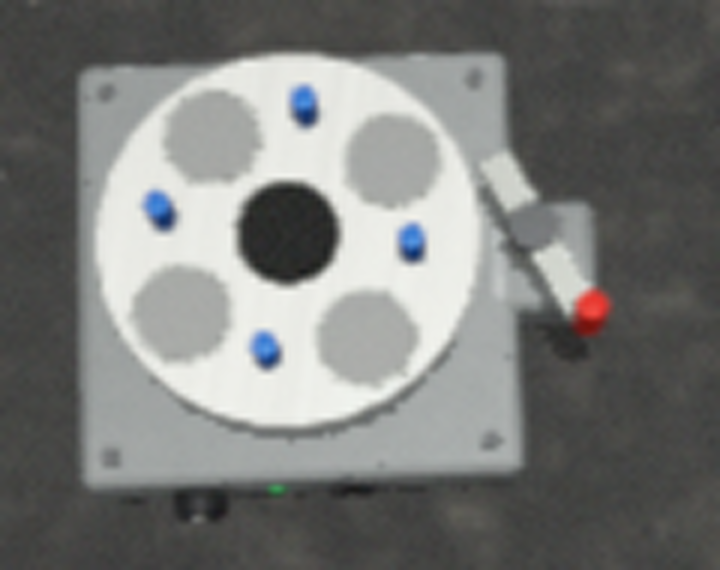

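View pics/sidecrop0.png

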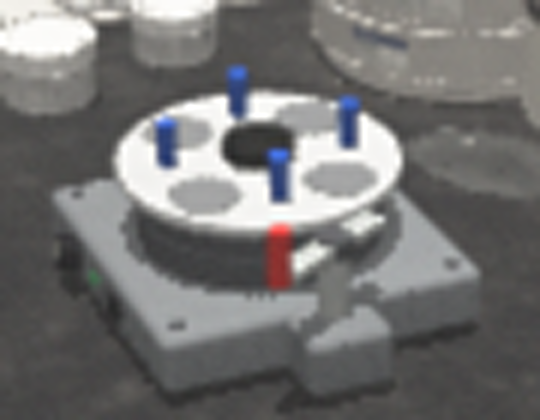

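```bash
python3 - <<'E'
from h import *
c=z=np.load("top0.npz"); d=z["d"]
C=np.array([.5483,-.0159])
ctr=(200+288/6,160+232/6)
print("cap",plane(c,[ctr],.099))
px=lambda a,b:(200+a/6,160+b/6)
H=plane(c,[px(535,225)],.088)[0,:2]; print("hinge",H, np.linalg.norm(H-C))
a=H-C; yaw=np.arctan2(a[1],a[0])+np.pi/2; print("yaw from hinge",np.degrees(yaw))
kn=plane(c,[px(592,300)],.112)[0,:2]; kb=plane(c,[px(582,322)],.088)[0,:2]
for k in(kn,kb,np.array([.5236,-.1416])):
    v=k-H; print(k,np.linalg.norm(v),np.degrees(np.arctan2(v[1],v[0])-yaw)%360)
cor=plane(c,[px(80,70),px(504,54),px(523,468),px(87,487)],.04); print(cor.round(4)[:,:2], cor[:,:2].mean(0))
e=cor[0]-cor[3];print(np.degrees(np.arctan2(e[1],e[0]))); e=cor[1]-cor[2];print(np.degrees(np.arctan2(e[1],e[0])))
e=cor[0]-cor[1];print(np.degrees(np.arctan2(e[1],e[0]))-90); e=cor[3]-cor[2];print(np.degrees(np.arctan2(e[1],e[0]))-90)
E
```

```text
cap [[ 0.54780465 -0.01719256  0.099     ]]
hinge [ 0.56046592 -0.11777194] 0.10259581407455298
yaw from hinge 6.81021606480483
[ 0.52447924 -0.14223017] 0.04351144764948104 207.3916430434878
[ 0.52072025 -0.13948436] 0.045289597687804065 201.83685667536983
[ 0.5236 -0.1416] 0.04389615402533065 206.06614756765634
[[ 0.6307  0.0863]
 [ 0.6505 -0.0998]
 [ 0.4667 -0.1196]
 [ 0.4461  0.0642]] [ 0.54852201 -0.01723113]
6.838188972077581
6.168994631942653
6.057785682389849
6.389190806601363
```

Call:
send_rows:
  commands:
    - {"slide":[-0.07,0.07,0],"turn":[0,0,0]}
    - {"slide":[-0.07,0.07,0],"turn":[0,0,0]}
    - {"slide":[-0.07,0.07,0],"turn":[0,0,0]}
    - {"slide":[-0.07,0.07,0],"turn":[0,0,0]}
    - {"slide":[-0.07,0.07,0],"turn":[0,0,0]}
  grip: 0

```text
clock: 0.65
eef_pos: [0.2905, 0.4128, 0.4011]
orientation: [0.001, 0.789, 0.614, -0.002]
wrist_force: [0.9, 0.6, 0.8]
finger_gap: 0.094
```

Call:
send_rows:
  commands:
    - {"slide":[-0.07,0.07,0],"turn":[0,0,0]}
    - {"slide":[-0.07,0.07,0],"turn":[0,0,0]}
    - {"slide":[-0.07,0.07,0],"turn":[0,0,0]}
    - {"slide":[-0.07,0.07,0],"turn":[0,0,0]}
    - {"slide":[-0.07,0.07,0],"turn":[0,0,0]}

```text
clock: 1.15
eef_pos: [0.4159, 0.1964, 0.401]
orientation: [0.001, 0.789, 0.615, -0.001]
wrist_force: [1.5, 0.7, -0.4]
finger_gap: 0.0938
```

Call:
send_rows:
  commands:
    - {"slide":[-0.07,0.07,0],"turn":[0,0,0]}
    - {"slide":[-0.07,0.07,0],"turn":[0,0,0]}
    - {"slide":[-0.07,0.07,0],"turn":[0,0,0]}
    - {"slide":[-0.07,0.07,0],"turn":[0,0,0]}
    - {"slide":[-0.04,0.045,0],"turn":[0,0,0]}

```text
clock: 1.65
eef_pos: [0.5342, -0.0046, 0.4013]
orientation: [0.001, 0.79, 0.613, -0.001]
wrist_force: [0.3, 0.8, 0.9]
finger_gap: 0.0941
```

Call:
send_rows:
  commands:
    - {"slide":[0,0,0],"turn":[0,0,0.095]}
    - {"slide":[0,0,0],"turn":[0,0,0.095]}
    - {"slide":[0,0,0],"turn":[0,0,0.095]}
    - {"slide":[0,0,0],"turn":[0,0,0.095]}
    - {"slide":[0,0,0],"turn":[0,0,0]}

```text
clock: 2.15
eef_pos: [0.5358, -0.0101, 0.3994]
orientation: [0.001, 0.937, 0.35, -0.002]
wrist_force: [-0.4, -0.1, 0.2]
finger_gap: 0.0941
```

```bash
cat > st.py <<'E'
from bench import sensors
import numpy as np
s=sensors.get_state(); q=s["orientation"]; from scipy.spatial.transform import Rotation as R
M=R.from_quat(q[[1,2,3,0]]).as_matrix()
print(round(s["clock"],2),s["eef_pos"].round(4),"tiltxy",M[:2,2].round(4),"alpha",np.degrees(np.arctan2(M[1,0],M[0,0])).round(2),"F",s["wrist_force"].round(2),"T",s["ft_torque"].round(3),"j6",s["joint_positions"][5].round(2), "gap",round(s["finger_gap"],4))
E
python3 st.py; python3 - <<'E'
from bench import read_camera, calibration
import cv2,numpy as np
n="wrist";c=calibration(n); p,d=read_camera(n); cv2.imwrite(f"pics/{n}1.png",p[:,:,::-1]); np.savez(f"{n}1.npz",p=p,d=d,**{k:np.array(v) for k,v in c.items()})
E
```

```text
2.15 [ 0.5358 -0.0101  0.3994] tiltxy [-0.003  -0.0025] alpha 41.01 F [-0.4  -0.11  0.24] T [-0.119 -0.015  0.02 ] j6 -0.95 gap 0.0941
```

View pics/wrist1.png

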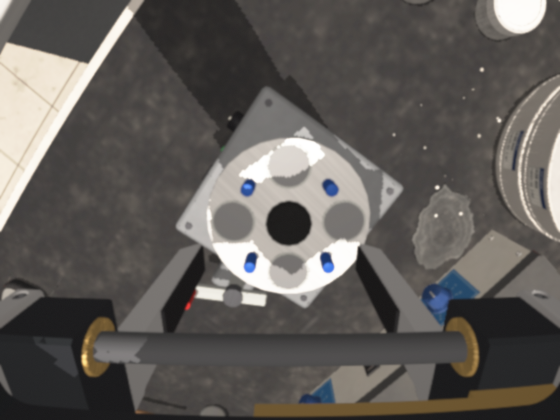

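```bash
cat > meas.py <<'E'
import sys
from h import *
def run(fn,ztop):
    c=z=np.load(fn); p=z["p"];d=z["d"]
    hsv=cv2.cvtColor(p,cv2.COLOR_RGB2HSV)
    blue=(hsv[...,0]>105)&(hsv[...,0]<130)&(hsv[...,1]>140)
    out=[]
    for ce,a,mm in blobs(blue,10):
        v,u=np.nonzero(mm); P=depthpts(c,np.c_[u,v],d[mm])
        if abs(P[:,2].max()-ztop)>.02 or np.hypot(*(P[:,:2].mean(0)-[.548,-.0165]))>.075: continue
        T=P[P[:,2]>P[:,2].max()-.004]; out.append(T.mean(0)); print("post",ce.round(1),a,T.mean(0).round(4),len(T))
    out=np.array(out)
    if len(out)==4:
        m=out[:,:2].mean(0); r=out[:,:2]-m; print("centre",m.round(4),"rad",np.hypot(*r.T).round(4),"ang",(np.degrees(np.arctan2(r[:,1],r[:,0]))%90).round(1))
    o=proj(c,[[.548,-.0165,.1]])[0].astype(int)
    v,u=np.mgrid[0:420,0:560]; P=depthpts(c,np.c_[u.ravel(),v.ravel()],d.ravel()); ok=d.ravel()>0
    rr=np.hypot(P[:,0]-.548,P[:,1]+.0165)
    k=ok&(rr<.016); print("cap z",np.median(P[k,2]).round(4)); k=ok&(rr>.062)&(rr<.072)&(P[:,2]<.1); print("disc z",np.median(P[k,2]).round(4))
    dark=(hsv[...,2]<50).ravel()&ok&(rr<.035)&(P[:,2]>.07); print("cap xy",P[dark].mean(0).round(4),dark.sum())
run(sys.argv[1],float(sys.argv[2]))
E
python3 meas.py wrist1.npz .114; python3 meas.py top0.npz .114
python3 - <<'E'
from h import *
c=np.load("wrist1.npz")
print("hinge",plane(c,[(233,297)],.088),"knob",plane(c,[(190,300)],.1))
E
```

```text
post [247.6 187.6] 130 [ 0.498  -0.0112  0.1141] 96
post [330.  187.5] 134 [0.5525 0.0364 0.1141] 99
cap z 0.099
disc z 0.0865
cap xy [ 0.5481 -0.0135  0.1057] 1427
post [250.2 176.9] 12 [ 0.6    -0.0194  0.1135] 8
post [226.2 194.6] 12 [0.5518 0.0357 0.1127] 10
post [268.2 200. ] 13 [ 0.545  -0.0671  0.1129] 11
post [243.9 217.8] 12 [ 0.4964 -0.0124  0.1138] 7
centre [ 0.5483 -0.0158] rad [0.0518 0.0516 0.0514 0.052 ] ang [86.  86.1 86.3 86.2]
cap z 0.0985
disc z 0.086
cap xy [ 0.5485 -0.016   0.0986] 169
hinge [[ 0.56173598 -0.11621352  0.088     ]] knob [[ 0.5278538  -0.14137215  0.1       ]]
```

Call:
send_rows:
  commands:
    - {"slide":[0.012,0.026,0.05],"turn":[0,0,0]}
    - {"slide":[0,0,0.03],"turn":[0,0,0]}
    - {"slide":[0,0,0],"turn":[0,0,0]}

```text
clock: 2.5
eef_pos: [0.5488, -0.0158, 0.3586]
orientation: [0.001, 0.935, 0.355, -0.001]
wrist_force: [0.0, -1.0, -0.2]
finger_gap: 0.094
```

```bash
python3 st.py
```

```text
2.5 [ 0.5488 -0.0158  0.3586] tiltxy [-0.0021 -0.0028] alpha 41.62 F [ 0.04 -0.98 -0.24] T [-0.056  0.019 -0.048] j6 -0.96 gap 0.094
```

Call:
send_rows:
  commands:
    - {"slide":[0,0,0.05],"turn":[0,0,0]}
    - {"slide":[0,0,0.05],"turn":[0,0,0]}
    - {"slide":[0,0,0.028],"turn":[0,0,0]}
    - {"slide":[0,0,0],"turn":[0,0,0]}

```text
clock: 2.9
eef_pos: [0.5485, -0.0152, 0.2951]
orientation: [0.002, 0.934, 0.358, -0.0]
wrist_force: [0.0, -0.5, -0.5]
finger_gap: 0.0941
```

```bash
python3 st.py
```

```text
2.9 [ 0.5485 -0.0152  0.2951] tiltxy [ 0.0003 -0.0032] alpha 41.93 F [ 0.04 -0.45 -0.54] T [-0.017  0.006  0.039] j6 -0.96 gap 0.0941
```

Call:
send_rows:
  commands:
    - {"slide":[0,0,0],"turn":[0,0,0.06]}
    - {"slide":[0,0,0],"turn":[0,0,0.06]}
    - {"slide":[0,0,0],"turn":[0,0,0.06]}
    - {"slide":[0,0,0],"turn":[0,0,0.06]}
    - {"slide":[0,0,0],"turn":[0,0,0.02]}

```text
clock: 3.4
eef_pos: [0.55, -0.015, 0.3017]
orientation: [0.003, 0.988, 0.154, 0.003]
wrist_force: [0.8, 0.1, -0.5]
finger_gap: 0.094
```

```bash
python3 st.py
```

```text
3.4 [ 0.55   -0.015   0.3017] tiltxy [ 0.0074 -0.0048] alpha 17.77 F [ 0.76  0.12 -0.45] T [-0.06   0.074 -0.021] j6 -0.54 gap 0.094
```

```bash
cat > corr.py <<'E'
# usage: corr.py tipx tipy tcpz [alpha]
import sys
from bench import sensors
import numpy as np
from scipy.spatial.transform import Rotation as R
a=[float(x) for x in sys.argv[1:]]
s=sensors.get_state(); q=s["orientation"]; M=R.from_quat(q[[1,2,3,0]]).as_matrix()
al=np.arctan2(M[1,0],M[0,0]); al2=np.radians(a[3]) if len(a)>3 else al
tip=s["eef_pos"]+M[:,2]*.199
T=np.array([[np.cos(al2),np.sin(al2),0],[np.sin(al2),-np.cos(al2),0],[0,0,-1]]).T
w=R.from_matrix(M.T@T).as_rotvec()/(np.pi/2)
sl=M.T@(np.array([a[0],a[1],a[2]])-s["eef_pos"])/.5
print("t",round(s["clock"],2),"tip",tip.round(4),"eef",s["eef_pos"].round(4),"alpha",np.degrees(al).round(2),"F",s["wrist_force"].round(2),"T",s["ft_torque"].round(3),"j6",s["joint_positions"][5].round(2),"gap",round(s["finger_gap"],4))
print("slide",sl.round(4),"turn",w.round(4))
E
python3 corr.py .5485 -.016 .294
```

```text
t 3.4 tip [ 0.5515 -0.016   0.1027] eef [ 0.55   -0.015   0.3017] alpha 17.77 F [ 0.76  0.12 -0.45] T [-0.06   0.074 -0.021] j6 -0.54 gap 0.094
slide [-0.0035  0.0009  0.0154] turn [ 0.0044 -0.0036 -0.    ]
```

Call:
send_rows:
  commands:
    - {"slide":[-0.0035,0.001,0.0155],"turn":[0.0044,-0.0036,0.015]}
    - {"slide":[0,0,0.002],"turn":[0,0,0.015]}

```text
clock: 3.6
eef_pos: [0.5491, -0.016, 0.2951]
orientation: [0.0, 0.991, 0.13, 0.002]
wrist_force: [0.4, 0.2, -0.3]
finger_gap: 0.0941
```

```bash
python3 corr.py .5485 -.016 .294
```

```text
t 3.6 tip [ 0.5498 -0.0161  0.0961] eef [ 0.5491 -0.016   0.2951] alpha 14.99 F [ 0.45  0.22 -0.31] T [-0.023  0.025 -0.021] j6 -0.5 gap 0.0941
slide [-0.0011 -0.0004  0.0023] turn [ 0.0008 -0.002  -0.    ]
```

Contact is due around alpha 12–14°. Stepping slowly now with small corrections.

Call:
send_rows:
  commands:
    - {"slide":[-0.001,0,0.002],"turn":[0.001,-0.002,0.015]}
    - {"slide":[0,0,0.001],"turn":[0,0,0.015]}
    - {"slide":[0,0,0.001],"turn":[0,0,0.015]}

```text
clock: 3.9
eef_pos: [0.5488, -0.0159, 0.294]
orientation: [-0.001, 0.996, 0.093, 0.0]
wrist_force: [-1.2, 1.3, 4.0]
finger_gap: 0.094
```

```bash
python3 corr.py .5485 -.016 .294
```

```text
t 3.9 tip [ 0.5489 -0.0156  0.095 ] eef [ 0.5488 -0.0159  0.294 ] alpha 10.69 F [-1.2  1.3  4. ] T [0.014 0.188 0.165] j6 -0.42 gap 0.094
slide [-0.0007  0.0001 -0.    ] turn [-0.0008 -0.0005  0.    ]
```

Call:
send_rows:
  commands:
    - {"slide":[-0.0005,0,0],"turn":[-0.0008,-0.0005,0.015]}
    - {"slide":[0,0,0],"turn":[0,0,0.015]}
    - {"slide":[0,0,0],"turn":[0,0,0.015]}

```text
clock: 4.2
eef_pos: [0.5487, -0.016, 0.294]
orientation: [0.0, 0.998, 0.055, 0.0]
wrist_force: [0.1, -0.4, 0.5]
finger_gap: 0.0938
```

```bash
python3 corr.py .5485 -.016 .294
```

```text
t 4.2 tip [ 0.5488 -0.0162  0.095 ] eef [ 0.5487 -0.016   0.294 ] alpha 6.32 F [ 0.06 -0.37  0.54] T [-0.015  0.082  0.12 ] j6 -0.35 gap 0.0938
slide [-0.0003 -0.      0.    ] turn [ 0.0006 -0.0002 -0.    ]
```

Call:
send_rows:
  commands:
    - {"slide":[0,0,0],"turn":[0.0005,0,0.015]}
    - {"slide":[0,0,0],"turn":[0,0,0.015]}
    - {"slide":[0,0,0],"turn":[0,0,0.015]}

```text
clock: 4.5
eef_pos: [0.5487, -0.0161, 0.294]
orientation: [0.0, 1.0, 0.017, 0.0]
wrist_force: [-0.2, 0.5, 0.4]
finger_gap: 0.0941
```

```bash
python3 corr.py .5485 -.016 .294
```

```text
t 4.5 tip [ 0.5487 -0.0162  0.095 ] eef [ 0.5487 -0.0161  0.294 ] alpha 1.92 F [-0.21  0.48  0.44] T [0.056 0.066 0.188] j6 -0.27 gap 0.0941
slide [-0.0003 -0.0002  0.0001] turn [ 0.0002 -0.0001 -0.    ]
```

Call:
send_rows:
  commands:
    - {"slide":[0,0,0],"turn":[0,0,0.015]}
    - {"slide":[0,0,0],"turn":[0,0,0.015]}
    - {"slide":[0,0,0],"turn":[0,0,0.015]}

```text
clock: 4.8
eef_pos: [0.5486, -0.0161, 0.294]
orientation: [0.0, 1.0, -0.022, 0.0]
wrist_force: [-1.1, 0.7, 1.0]
finger_gap: 0.0939
```

```bash
python3 corr.py .5485 -.016 .294
```

```text
t 4.8 tip [ 0.5487 -0.0161  0.095 ] eef [ 0.5486 -0.0161  0.294 ] alpha -2.5 F [-1.13  0.75  0.99] T [0.035 0.044 0.117] j6 -0.19 gap 0.0939
slide [-0.0003 -0.0001  0.0001] turn [ 0.0001 -0.0001 -0.    ]
```

Call:
send_rows:
  commands:
    - {"slide":[0,0,0],"turn":[0,0,0.015]}
    - {"slide":[0,0,0],"turn":[0,0,0.015]}
    - {"slide":[0,0,0],"turn":[0,0,0.015]}

```text
clock: 5.1
eef_pos: [0.5486, -0.016, 0.294]
orientation: [0.0, 0.998, -0.06, 0.0]
wrist_force: [-1.7, 0.4, 0.6]
finger_gap: 0.0939
```

```bash
python3 corr.py .5485 -.016 .294
```

```text
t 5.1 tip [ 0.5486 -0.016   0.095 ] eef [ 0.5486 -0.016   0.294 ] alpha -6.92 F [-1.74  0.4   0.63] T [0.016 0.064 0.11 ] j6 -0.11 gap 0.0939
slide [-0.0003  0.      0.0001] turn [ 0.0001 -0.0001 -0.    ]
```

Call:
send_rows:
  commands:
    - {"slide":[0,0,0],"turn":[0,0,0.015]}
    - {"slide":[0,0,0],"turn":[0,0,0.015]}
    - {"slide":[0,0,0],"turn":[0,0,0.015]}

```text
clock: 5.4
eef_pos: [0.5486, -0.016, 0.2941]
orientation: [0.0, 0.995, -0.099, 0.0]
wrist_force: [-0.6, 1.3, 0.4]
finger_gap: 0.0943
```

```bash
python3 corr.py .5485 -.016 .294
```

```text
t 5.4 tip [ 0.5486 -0.016   0.0951] eef [ 0.5486 -0.016   0.2941] alpha -11.34 F [-0.59  1.28  0.4 ] T [0.085 0.05  0.11 ] j6 -0.04 gap 0.0943
slide [-0.0002  0.0001  0.0001] turn [ 0.     -0.0001 -0.    ]
```

Call:
send_rows:
  commands:
    - {"slide":[0,0,0],"turn":[0,0,0.015]}
    - {"slide":[0,0,0],"turn":[0,0,0.015]}
    - {"slide":[0,0,0],"turn":[0,0,0.015]}

```text
clock: 5.7
eef_pos: [0.5486, -0.0159, 0.294]
orientation: [-0.0, 0.991, -0.137, 0.0]
wrist_force: [0.1, -0.5, 1.0]
finger_gap: 0.0939
```

```bash
python3 corr.py .5485 -.016 .294
```

```text
t 5.7 tip [ 0.5487 -0.0159  0.095 ] eef [ 0.5486 -0.0159  0.294 ] alpha -15.76 F [ 0.05 -0.46  0.98] T [0.043 0.086 0.123] j6 0.04 gap 0.0939
slide [-0.0002  0.0002  0.0001] turn [-0.0001 -0.0001  0.    ]
```

Call:
send_rows:
  commands:
    - {"slide":[0,0,0],"turn":[0,0,0.015]}
    - {"slide":[0,0,0],"turn":[0,0,0.015]}
    - {"slide":[0,0,0],"turn":[0,0,0.015]}

```text
clock: 6.0
eef_pos: [0.5487, -0.0159, 0.294]
orientation: [-0.0, 0.985, -0.175, 0.0]
wrist_force: [0.4, 0.5, 1.0]
finger_gap: 0.0944
```

```bash
python3 corr.py .5485 -.016 .294
```

```text
t 6.0 tip [ 0.5487 -0.0159  0.095 ] eef [ 0.5487 -0.0159  0.294 ] alpha -20.18 F [0.44 0.52 0.95] T [0.066 0.065 0.109] j6 0.12 gap 0.0944
slide [-0.0002  0.0003  0.0001] turn [-0.0001 -0.0001  0.    ]
```

Call:
send_rows:
  commands:
    - {"slide":[0,0,0],"turn":[0,0,0.015]}
    - {"slide":[0,0,0],"turn":[0,0,0.015]}
    - {"slide":[0,0,0],"turn":[0,0,0.015]}

```text
clock: 6.3
eef_pos: [0.5487, -0.0159, 0.294]
orientation: [-0.0, 0.977, -0.213, 0.0]
wrist_force: [0.0, 0.3, -0.2]
finger_gap: 0.0938
```

```bash
python3 corr.py .5485 -.016 .294
```

```text
t 6.3 tip [ 0.5487 -0.0158  0.095 ] eef [ 0.5487 -0.0159  0.294 ] alpha -24.6 F [ 0.04  0.32 -0.23] T [0.15  0.064 0.145] j6 0.19 gap 0.0938
slide [-0.0002  0.0003  0.0001] turn [-0.0003 -0.0001  0.    ]
```

Call:
send_rows:
  commands:
    - {"slide":[0,0,0],"turn":[0,0,0.015]}
    - {"slide":[0,0,0],"turn":[0,0,0.015]}
    - {"slide":[0,0,0],"turn":[0,0,0.015]}

```text
clock: 6.6
eef_pos: [0.5487, -0.0158, 0.294]
orientation: [-0.0, 0.968, -0.251, 0.0]
wrist_force: [-0.3, 0.5, -0.0]
finger_gap: 0.0938
```

```bash
python3 corr.py .5485 -.016 .294
```

```text
t 6.6 tip [ 0.5488 -0.0158  0.095 ] eef [ 0.5487 -0.0158  0.294 ] alpha -29.01 F [-0.3   0.51 -0.03] T [0.026 0.095 0.124] j6 0.27 gap 0.0938
slide [-0.0002  0.0005  0.0001] turn [-0.0004 -0.0001  0.    ]
```

Call:
send_rows:
  commands:
    - {"slide":[0,0.0003,0],"turn":[-0.0003,0,0.015]}
    - {"slide":[0,0,0],"turn":[0,0,0.015]}
    - {"slide":[0,0,0],"turn":[0,0,0.015]}

```text
clock: 6.9
eef_pos: [0.5487, -0.0158, 0.2941]
orientation: [-0.0, 0.958, -0.288, 0.0]
wrist_force: [-0.4, 1.0, 0.6]
finger_gap: 0.094
```

```bash
python3 corr.py .5485 -.016 .294
```

```text
t 6.9 tip [ 0.5488 -0.0157  0.0951] eef [ 0.5487 -0.0158  0.2941] alpha -33.43 F [-0.44  1.    0.6 ] T [0.087 0.053 0.194] j6 0.35 gap 0.094
slide [-0.0001  0.0005  0.0001] turn [-0.0005 -0.0002  0.    ]
```

Call:
send_rows:
  commands:
    - {"slide":[0,0.0004,0],"turn":[-0.0004,0,0.015]}
    - {"slide":[0,0,0],"turn":[0,0,0.015]}
    - {"slide":[0,0,0],"turn":[0,0,0.015]}

```text
clock: 7.2
eef_pos: [0.5486, -0.0158, 0.2941]
orientation: [-0.0, 0.946, -0.324, 0.0]
wrist_force: [0.1, 2.4, 1.1]
finger_gap: 0.0941
```

```bash
python3 corr.py .5485 -.016 .294
```

```text
t 7.2 tip [ 0.5487 -0.0157  0.0951] eef [ 0.5486 -0.0158  0.2941] alpha -37.86 F [0.08 2.4  1.14] T [ 0.209 -0.033  0.097] j6 0.42 gap 0.0941
slide [0.0001 0.0005 0.0002] turn [-0.0005 -0.0001  0.    ]
```

Call:
send_rows:
  commands:
    - {"slide":[0,0.0004,0],"turn":[-0.0004,0,0.015]}
    - {"slide":[0,0,0],"turn":[0,0,0.015]}

```text
clock: 7.4
eef_pos: [0.5485, -0.0158, 0.2941]
orientation: [-0.0, 0.937, -0.349, 0.0]
wrist_force: [0.2, 1.9, 1.1]
finger_gap: 0.0939
```

```bash
python3 corr.py .5485 -.016 .294
```

```text
t 7.4 tip [ 0.5486 -0.0156  0.0951] eef [ 0.5485 -0.0158  0.2941] alpha -40.81 F [0.25 1.93 1.05] T [0.285 0.044 0.129] j6 0.48 gap 0.0939
slide [0.0003 0.0003 0.0001] turn [-0.0005  0.0002 -0.    ]
```

Call:
send_rows:
  commands:
    - {"slide":[0,0.0003,0],"turn":[-0.0004,0,0.015]}
    - {"slide":[0,0,0],"turn":[0,0,0.015]}

```text
clock: 7.6
eef_pos: [0.5484, -0.0157, 0.2941]
orientation: [-0.0, 0.928, -0.373, -0.0]
wrist_force: [0.7, 2.3, 0.6]
finger_gap: 0.094
```

```bash
python3 corr.py .5485 -.016 .294
```

```text
t 7.6 tip [ 0.5485 -0.0155  0.0951] eef [ 0.5484 -0.0157  0.2941] alpha -43.77 F [0.73 2.31 0.59] T [ 0.352 -0.053  0.126] j6 0.53 gap 0.094
slide [0.0005 0.0003 0.0001] turn [-0.0005  0.0003 -0.    ]
```

```bash
python3 - <<'E'
from bench import read_camera, calibration
import cv2,numpy as np
o=[]
for n,r in(("top",(slice(160,255),slice(200,320))),("side",(slice(180,250),slice(240,330))),("wrist",None)):
    c=calibration(n); p,d=read_camera(n); np.savez(f"{n}2.npz",p=p,d=d,**{k:np.array(v) for k,v in c.items()})
    if r: p=cv2.resize(p[r],(400,300),interpolation=cv2.INTER_CUBIC)
    else: p=cv2.resize(p,(400,300))
    o.append(p)
im=np.vstack([np.hstack(o[:2]),np.hstack([o[2],o[2]*0])]); cv2.imwrite("pics/c2.png",im[:,:,::-1])
E
python3 meas.py side2.npz .114;python3 meas.py wrist2.npz .114
```

```text
cap z 0.2177
disc z 0.0598
cap xy [ 0.5433 -0.0311  0.1759] 84
post [309.7 180.5] 405 [0.5955 0.0096 0.114 ] 323
post [359.2 286.1] 301 [ 0.578  -0.0536  0.1287] 7
post [257.6 323.9] 246 [ 0.5085 -0.0382  0.108 ] 49
cap z 0.099
disc z 0.0865
cap xy [ 0.5541 -0.0111  0.1247] 4285
```

View pics/c2.png

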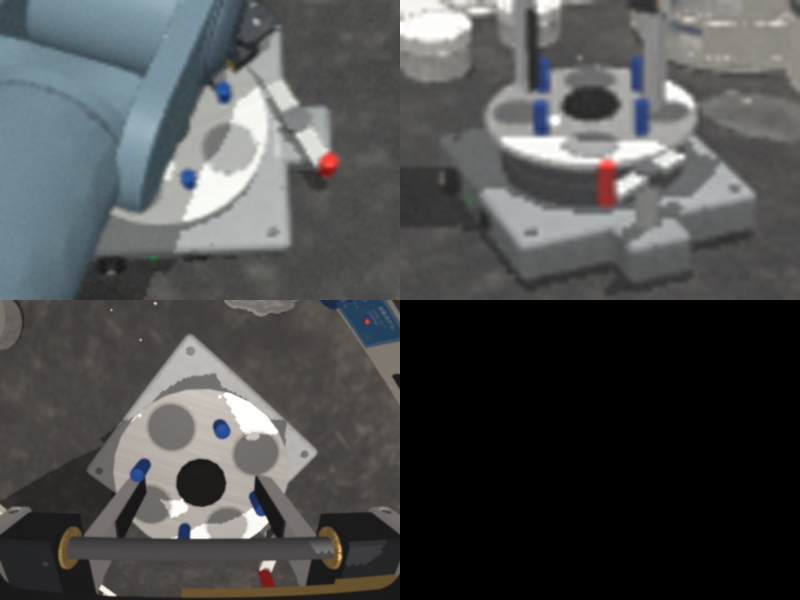

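The disc has turned ~57° clockwise, fingers bearing on opposite posts; wrist depth says it is still high (0.0865). Continuing.

Call:
send_rows:
  commands:
    - {"slide":[0.0005,0.0003,0],"turn":[-0.0004,0.0003,0.015]}
    - {"slide":[0,0,0],"turn":[0,0,0.015]}
    - {"slide":[0,0,0],"turn":[0,0,0.015]}

```text
clock: 8.05
eef_pos: [0.5485, -0.0159, 0.2941]
orientation: [-0.0, 0.913, -0.407, -0.0]
wrist_force: [0.8, 3.6, 0.5]
finger_gap: 0.0943
```

```bash
python3 corr.py .5485 -.016 .294
```

```text
t 8.05 tip [ 0.5486 -0.0157  0.0951] eef [ 0.5485 -0.0159  0.2941] alpha -48.01 F [0.81 3.57 0.53] T [ 0.536 -0.105  0.129] j6 0.6 gap 0.0943
slide [0.0002 0.0003 0.0001] turn [-0.0005  0.0003 -0.    ]
```

Call:
send_rows:
  commands:
    - {"slide":[-0.0008,-0.001,0],"turn":[-0.0004,0.0003,0.015]}
    - {"slide":[0,0,0],"turn":[0,0,0.015]}
    - {"slide":[0,0,0],"turn":[0,0,0.015]}

```text
clock: 8.35
eef_pos: [0.5486, -0.0153, 0.294]
orientation: [0.0, 0.897, -0.442, -0.0]
wrist_force: [1.1, 3.4, 0.8]
finger_gap: 0.0942
```

```bash
python3 corr.py .5485 -.0155 .294
```

```text
t 8.35 tip [ 0.5485 -0.0155  0.095 ] eef [ 0.5486 -0.0153  0.294 ] alpha -52.43 F [1.09 3.4  0.75] T [ 0.457 -0.087  0.13 ] j6 0.68 gap 0.0942
slide [0.0002 0.0004 0.0001] turn [ 0.0005 -0.0002 -0.    ]
```

Call:
send_rows:
  commands:
    - {"slide":[0,0,0],"turn":[0,0,0.015]}
    - {"slide":[0,0,0],"turn":[0,0,0.015]}
    - {"slide":[0,0,0],"turn":[0,0,0.015]}

```text
clock: 8.65
eef_pos: [0.5486, -0.0153, 0.294]
orientation: [0.0, 0.879, -0.476, -0.0]
wrist_force: [1.4, 3.0, -0.3]
finger_gap: 0.0938
```

```bash
python3 corr.py .5485 -.0155 .294
```

```text
t 8.65 tip [ 0.5485 -0.0154  0.095 ] eef [ 0.5486 -0.0153  0.294 ] alpha -56.85 F [ 1.42  3.04 -0.28] T [0.515 0.014 0.095] j6 0.76 gap 0.0938
slide [0.0002 0.0004 0.    ] turn [ 0.0004 -0.0001 -0.    ]
```

Call:
send_rows:
  commands:
    - {"slide":[0,0,0],"turn":[0,0,0.015]}
    - {"slide":[0,0,0],"turn":[0,0,0.015]}
    - {"slide":[0,0,0],"turn":[0,0,0.015]}

```text
clock: 8.95
eef_pos: [0.5485, -0.0153, 0.294]
orientation: [0.0, 0.86, -0.51, -0.0]
wrist_force: [1.9, 2.5, -0.5]
finger_gap: 0.0939
```

```bash
python3 corr.py .5485 -.0155 .294
```

```text
t 8.95 tip [ 0.5484 -0.0153  0.095 ] eef [ 0.5485 -0.0153  0.294 ] alpha -61.28 F [ 1.94  2.46 -0.45] T [0.513 0.024 0.106] j6 0.84 gap 0.0939
slide [ 0.0004  0.0003 -0.    ] turn [ 0.0004 -0.     -0.    ]
```

Call:
send_rows:
  commands:
    - {"slide":[0,0,0],"turn":[0,0,0.015]}
    - {"slide":[0,0,0],"turn":[0,0,0.015]}
    - {"slide":[0,0,0],"turn":[0,0,0.015]}

```text
clock: 9.25
eef_pos: [0.5487, -0.0156, 0.2938]
orientation: [0.0, 0.84, -0.542, 0.001]
wrist_force: [1.9, 3.0, -0.4]
finger_gap: 0.0938
```

```bash
python3 corr.py .5485 -.0155 .294
```

```text
t 9.25 tip [ 0.5489 -0.0158  0.0948] eef [ 0.5487 -0.0156  0.2938] alpha -65.69 F [ 1.87  3.04 -0.44] T [ 0.606 -0.221  0.3  ] j6 0.91 gap 0.0938
slide [-0.0004  0.0003 -0.0003] turn [-0.0001 -0.0009  0.    ]
```

Torque jumped to 0.30 and the pose was jostled, so it may have caught; I'll check the height before pushing any further.

```bash
cat > wr.py <<'E'
import sys
from bench import read_camera, calibration
import cv2,numpy as np
k=sys.argv[1]; n=sys.argv[2]
c=calibration(n); p,d=read_camera(n); np.savez(f"{n}{k}.npz",p=p,d=d,**{q:np.array(v) for q,v in c.items()}); cv2.imwrite(f"pics/{n}{k}.png",p[:,:,::-1])
E
python3 wr.py 3 wrist; python3 meas.py wrist3.npz .11; python3 corr.py .5485 -.0155 .294
```

```text
post [257.5 320.6] 375 [ 0.5016 -0.0217  0.1032] 134
cap z 0.089
disc z 0.0765
cap xy [ 0.5561 -0.0133  0.1187] 3979
t 9.3 tip [ 0.5488 -0.0158  0.0948] eef [ 0.5487 -0.0156  0.2938] alpha -65.72 F [ 2.29  3.62 -1.16] T [ 0.583 -0.261  0.153] j6 0.91 gap 0.094
slide [-0.0003  0.0003 -0.0003] turn [-0.0001 -0.0009  0.    ]
```

View pics/wrist3.png

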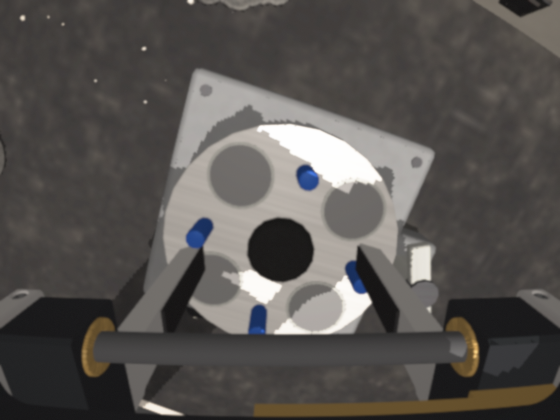

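It caught and dropped fully (cap 0.089, disc 0.0765, matching home). Backing off now, then raising.

Call:
send_rows:
  commands:
    - {"slide":[0,0,0],"turn":[0,0,-0.05]}
    - {"slide":[0,0,0],"turn":[0,0,-0.05]}
    - {"slide":[0,0,-0.04],"turn":[0,0,0]}
    - {"slide":[0,0,-0.06],"turn":[0,0,0]}
    - {"slide":[0,0,-0.06],"turn":[0,0,0]}

```text
clock: 9.8
eef_pos: [0.5466, -0.0166, 0.37]
orientation: [0.006, 0.881, -0.474, -0.006]
wrist_force: [1.2, -1.1, 1.0]
finger_gap: 0.0942
```

Call:
send_rows:
  commands:
    - {"slide":[0,0,-0.04],"turn":[0,0,0]}
    - {"slide":[0,0,0],"turn":[0,0,0]}
    - {"slide":[0,0,0],"turn":[0,0,0]}
  grip: 1
  force: 10

```text
clock: 10.1
eef_pos: [0.5473, -0.0176, 0.3945]
orientation: [0.007, 0.88, -0.475, -0.003]
wrist_force: [0.4, 1.2, -0.2]
finger_gap: 0.0739
```

```bash
python3 wr.py 4 wrist; python3 wr.py 4 top; python3 wr.py 4 side; python3 meas.py wrist4.npz .104; python3 meas.py top4.npz .104;python3 corr.py .5485 -.0155 .294
python3 - <<'E'
from h import *
for n in("top","wrist","side"):
    c=z=np.load(n+"4.npz"); p=z["p"];d=z["d"];hsv=cv2.cvtColor(p,cv2.COLOR_RGB2HSV)
    red=((hsv[...,0]<8)|(hsv[...,0]>172))&(hsv[...,1]>130)
    for ce,a,mm in blobs(red,12):
        v,u=np.nonzero(mm); P=depthpts(c,np.c_[u,v],d[mm]); m=P.mean(0)
        if np.hypot(m[0]-.55,m[1]+.13)<.08: print(n,ce.round(1),a,m.round(4),P[P[:,2]>P[:,2].max()-.004].mean(0).round(4))
E
```

```text
post [304.5 153. ] 116 [ 0.6017 -0.0085  0.1042] 106
post [226.9 179.6] 138 [0.544  0.0352 0.104 ] 93
post [328.3 226.8] 131 [ 0.5576 -0.0661  0.1038] 85
cap z 0.0892
disc z 0.0764
cap xy [ 0.5558 -0.01    0.184 ] 2381
post [268.4 196.8] 13 [ 0.5548 -0.0663  0.1044] 8
post [248.8 219.5] 10 [ 0.4959 -0.0237  0.1049] 7
cap z 0.5133
disc z 0.076
cap xy [ 0.5451 -0.0237  0.0981] 95
t 10.25 tip [ 0.5444 -0.0193  0.1946] eef [ 0.5472 -0.0175  0.3936] alpha -56.65 F [-0.31 -1.16  0.51] T [-0.007  0.097  0.001] j6 0.75 gap 0.0613
slide [-0.0019 -0.0076  0.1991] turn [0.0106 0.0002 0.    ]
top [298.1 211.7] 35 [ 0.5237 -0.1418  0.0969] [ 0.522  -0.141   0.1117]
side [286.  222.5] 30 [ 0.5216 -0.1462  0.0962] [ 0.5223 -0.146   0.1095]
```

View pics/wrist4.png

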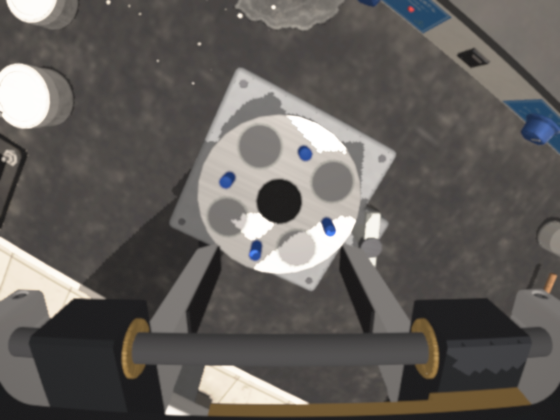

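View pics/top4.png

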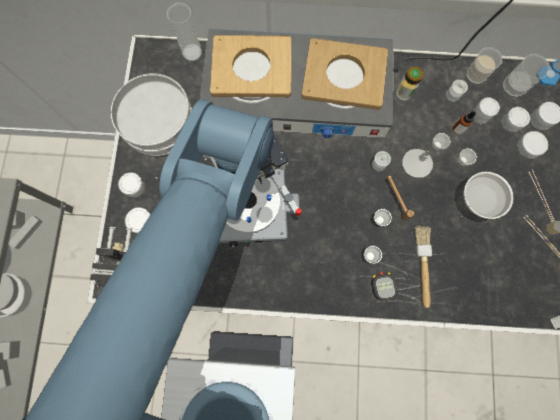

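Released: disc 0.076, cap 0.089, post tops 0.104, all home values. The knob is at about (0.522,-0.1425), 45 mm from the hinge and unmoved. Turning the closed fingers for the lever push.

Call:
send_rows:
  commands:
    - {"slide":[0,0,0],"turn":[0.0106,0,0.085]}
    - {"slide":[0,0,0],"turn":[0,0,0.09]}
    - {"slide":[0,0,0],"turn":[0,0,0.09]}
    - {"slide":[0,0,0],"turn":[0,0,0.09]}
    - {"slide":[0,0,0],"turn":[0,0,0.09]}

```text
clock: 10.75
eef_pos: [0.5458, -0.0174, 0.3857]
orientation: [-0.004, -0.654, 0.756, 0.005]
wrist_force: [0.1, -0.0, -0.3]
finger_gap: 0.0214
```

```bash
python3 corr.py .5005 -.136 .36 -114.3
```

```text
t 10.75 tip [ 0.5433 -0.0171  0.1867] eef [ 0.5458 -0.0174  0.3857] alpha -98.3 F [ 0.13 -0.01 -0.33] T [-0.008  0.149 -0.075] j6 1.48 gap 0.0214
slide [0.2477 0.0548 0.0522] turn [ 0.0079 -0.0012  0.1778]
```

Call:
send_rows:
  commands:
    - {"slide":[0,0,0],"turn":[0.004,0,0.089]}
    - {"slide":[0,0,0],"turn":[0.004,0,0.089]}
    - {"slide":[0,0,0],"turn":[0,0,0]}

```text
clock: 11.05
eef_pos: [0.5449, -0.0174, 0.3809]
orientation: [-0.004, -0.537, 0.844, 0.002]
wrist_force: [-0.1, 0.4, -1.3]
finger_gap: 0.0005
```

```bash
python3 corr.py .5005 -.136 .36 -114.3
```

```text
t 11.05 tip [ 0.5432 -0.0175  0.1819] eef [ 0.5449 -0.0174  0.3809] alpha -115.03 F [-0.1   0.41 -1.26] T [0.03  0.15  0.006] j6 1.77 gap 0.0005
slide [ 0.2524 -0.0202  0.0426] turn [ 0.0046 -0.0026 -0.0081]
```

Call:
send_rows:
  commands:
    - {"slide":[0.085,-0.007,0],"turn":[0.0046,-0.0026,-0.008]}
    - {"slide":[0.085,-0.007,0],"turn":[0,0,0]}
    - {"slide":[0.083,-0.006,0.02],"turn":[0,0,0]}
    - {"slide":[0,0,0.02],"turn":[0,0,0]}
    - {"slide":[0,0,0],"turn":[0,0,0]}

```text
clock: 11.55
eef_pos: [0.4999, -0.1393, 0.3561]
orientation: [-0.002, -0.55, 0.835, 0.003]
wrist_force: [0.6, 0.4, -0.2]
finger_gap: 0.0006
```

```bash
python3 corr.py .5005 -.136 .293 -114.3
```

```text
t 11.55 tip [ 0.4986 -0.1387  0.1571] eef [ 0.4999 -0.1393  0.3561] alpha -113.24 F [ 0.6   0.39 -0.16] T [ 0.044  0.087 -0.005] j6 1.49 gap 0.0006
slide [-0.0065  0.0006  0.1262] turn [ 0.0045 -0.      0.0118]
```

Call:
send_rows:
  commands:
    - {"slide":[-0.0065,0,0.05],"turn":[0.0045,0,0.012]}
    - {"slide":[0,0,0.05],"turn":[0,0,0]}
    - {"slide":[0,0,0.026],"turn":[0,0,0]}
    - {"slide":[0,0,0],"turn":[0,0,0]}

```text
clock: 11.95
eef_pos: [0.5025, -0.1329, 0.2913]
orientation: [0.0, -0.546, 0.838, 0.0]
wrist_force: [-0.5, -0.5, -0.4]
finger_gap: 0.0008
```

```bash
python3 corr.py .5005 -.136 .293 -114.3; python3 wr.py 5 side; python3 wr.py 5 wrist; python3 - <<'E'
import cv2,numpy as np
a=cv2.imread("pics/side5.png")[170:260,230:350];b=cv2.imread("pics/wrist5.png")
cv2.imwrite("pics/c5.png",np.hstack([cv2.resize(a,(400,300),interpolation=2),cv2.resize(b,(400,300))]))
E
```

```text
t 11.95 tip [ 0.5026 -0.1328  0.0923] eef [ 0.5025 -0.1329  0.2913] alpha -113.81 F [-0.52 -0.51 -0.36] T [0.022 0.187 0.006] j6 1.51 gap 0.0008
slide [ 0.0073  0.0012 -0.0034] turn [-0.0001  0.0004  0.0055]
```

View pics/c5.png

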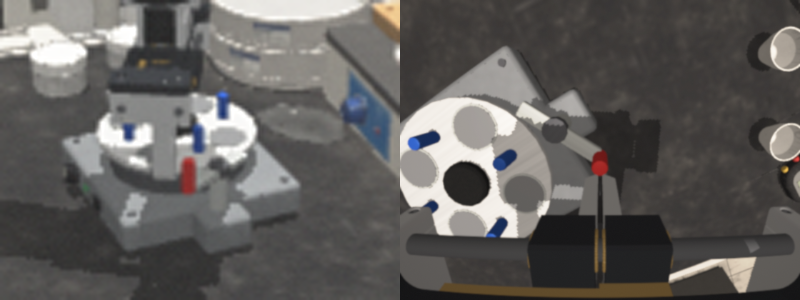

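The closed fingers stand just behind the knob (wrist panel: knob at (600,160), in line with them). Pushing along tool -y.

Call:
send_rows:
  commands:
    - {"slide":[0.006,-0.006,-0.003],"turn":[0,0,0.005]}
    - {"slide":[0,-0.008,0],"turn":[0,0,0]}
    - {"slide":[0,-0.008,0],"turn":[0,0,0]}
    - {"slide":[0,-0.008,0],"turn":[0,0,0]}
    - {"slide":[0,-0.008,0],"turn":[0,0,0]}

```text
clock: 12.55
eef_pos: [0.52, -0.1452, 0.2974]
orientation: [-0.001, -0.543, 0.84, -0.002]
wrist_force: [-4.3, -1.5, -1.0]
finger_gap: 0.0007
```

```bash
python3 corr.py .5507 -.1588 .293 -114.3
```

```text
t 12.55 tip [ 0.52   -0.146   0.0984] eef [ 0.52   -0.1452  0.2974] alpha -114.22 F [-4.32 -1.55 -1.04] T [-0.339  0.951 -0.057] j6 1.51 gap 0.0007
slide [-0.0004 -0.0672  0.0089] turn [-0.0013 -0.0024  0.0009]
```

Call:
send_rows:
  commands:
    - {"slide":[0,-0.006,0.006],"turn":[-0.001,-0.002,0]}
    - {"slide":[0,-0.006,0],"turn":[0,0,0]}
    - {"slide":[0,-0.006,0],"turn":[0,0,0]}

```text
clock: 12.85
eef_pos: [0.5298, -0.1495, 0.2949]
orientation: [0.001, -0.543, 0.84, -0.001]
wrist_force: [-1.3, -0.2, 0.6]
finger_gap: 0.0001
```

```bash
python3 corr.py .5507 -.1588 .293 -114.3;python3 wr.py 6 wrist
```

```text
t 12.85 tip [ 0.5305 -0.1496  0.0959] eef [ 0.5298 -0.1495  0.2949] alpha -114.26 F [-1.26 -0.18  0.63] T [-0.051  0.489 -0.031] j6 1.51 gap 0.0001
slide [-0.0003 -0.0458  0.004 ] turn [-0.0022  0.0007  0.0004]
```

View pics/wrist6.png

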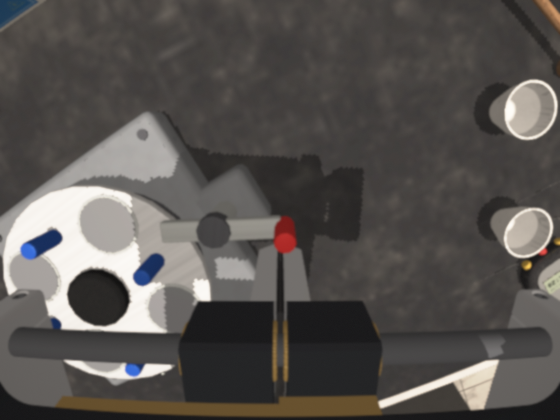

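The knob (286,235) is moving with the fingers at about 1.3 N. Continuing.

Call:
send_rows:
  commands:
    - {"slide":[0,-0.006,0.003],"turn":[-0.002,0,0]}
    - {"slide":[0,-0.006,0],"turn":[0,0,0]}
    - {"slide":[0,-0.006,0],"turn":[0,0,0]}
    - {"slide":[0,-0.006,0],"turn":[0,0,0]}

```text
clock: 13.3
eef_pos: [0.5421, -0.1544, 0.2936]
orientation: [0.002, -0.543, 0.84, 0.0]
wrist_force: [-1.9, 1.8, 0.1]
finger_gap: 0.0005
```

```bash
python3 corr.py .5507 -.1588 .293 -114.3
```

```text
t 13.3 tip [ 0.5426 -0.154   0.0946] eef [ 0.5421 -0.1544  0.2936] alpha -114.27 F [-1.92  1.81  0.12] T [0.369 0.379 0.046] j6 1.51 gap 0.0005
slide [ 0.0009 -0.0192  0.0013] turn [-0.0008  0.002   0.0003]
```

Call:
send_rows:
  commands:
    - {"slide":[0,-0.006,0.001],"turn":[-0.001,0.002,0]}
    - {"slide":[0,-0.006,0],"turn":[0,0,0]}
    - {"slide":[0,-0.004,0],"turn":[0,0,0]}

```text
clock: 13.6
eef_pos: [0.5503, -0.157, 0.2931]
orientation: [0.001, -0.543, 0.84, 0.002]
wrist_force: [-1.5, 4.5, 0.7]
finger_gap: 0.0006
```

```bash
python3 corr.py .5507 -.1588 .293 -114.3
```

```text
t 13.6 tip [ 0.5502 -0.1563  0.0941] eef [ 0.5503 -0.157   0.2931] alpha -114.27 F [-1.5   4.45  0.73] T [0.698 0.388 0.007] j6 1.52 gap 0.0006
slide [ 0.003  -0.0022  0.0002] turn [0.0012 0.0019 0.0003]
```

```bash
python3 wr.py 7 wrist; python3 wr.py 7 top; python3 - <<'E'
import cv2,numpy as np
a=cv2.imread("pics/top7.png")[160:250,220:340];b=cv2.imread("pics/wrist7.png")
cv2.imwrite("pics/c7.png",np.hstack([cv2.resize(a,(400,300),interpolation=2),cv2.resize(b,(400,300))]))
from h import *
c=z=np.load("wrist7.npz");p=z["p"];d=z["d"];hsv=cv2.cvtColor(p,cv2.COLOR_RGB2HSV)
red=((hsv[...,0]<8)|(hsv[...,0]>172))&(hsv[...,1]>130)
for ce,a,mm in blobs(red,40):
    v,u=np.nonzero(mm); P=depthpts(c,np.c_[u,v],d[mm]); T=P[P[:,2]>P[:,2].max()-.004].mean(0)
    k=T[:2]-[.5599,-.1171]; print(ce,a,T,np.hypot(*k),np.degrees(np.arctan2(k[1],k[0]))%360-6.4-190)
E
```

```text
[277.94548063 235.97274032] 697 [ 0.6248723  -0.19073804  0.27313717] 0.0982036684782477 115.02259556565735
```

View pics/c7.png

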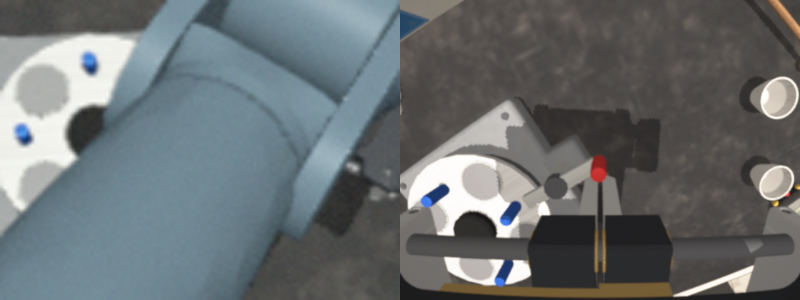

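```bash
python3 - <<'E'
from h import *
c=z=np.load("wrist7.npz");p=z["p"];hsv=cv2.cvtColor(p,cv2.COLOR_RGB2HSV)
red=((hsv[...,0]<8)|(hsv[...,0]>172))&(hsv[...,1]>130); red[:200]=0
v,u=np.nonzero(red&(np.arange(560)>250)&(np.arange(560)<310)); print(u.min(),u.max(),v.min(),v.max(), d) if 0 else print(u.min(),u.max(),v.min(),v.max())
H=plane(c,[(218,262)],.088)[0]; 
for uv,zz in(((278,236),.104),((279,226),.112)):
    k=plane(c,[uv],zz)[0]; w=k-H; w2=k[:2]-[.5599,-.1171]
    print(H,k,np.hypot(*w[:2]),np.degrees(np.arctan2(w[1],w[0]))%360-6.4,np.degrees(np.arctan2(w2[1],w2[0]))%360-6.4)
E
python3 corr.py .5507 -.1588 .293 -114.3
```

```text
267 288 217 255
[ 0.56169695 -0.11803168  0.088     ] [ 0.56761533 -0.16321312  0.104     ] 0.045567427130256785 271.06276599339884 273.0983563612218
[ 0.56169695 -0.11803168  0.088     ] [ 0.5753277 -0.1673672  0.112    ] 0.05118389351098673 279.04477130142647 280.66197539784366
t 13.7 tip [ 0.5502 -0.1568  0.094 ] eef [ 0.5502 -0.1572  0.293 ] alpha -114.26 F [-0.93  2.18 -0.41] T [ 0.373  0.325 -0.031] j6 1.52 gap 0.0004
slide [ 0.0025 -0.0021  0.0001] turn [0.0007 0.0012 0.0005]
```

Call:
send_rows:
  commands:
    - {"slide":[-0.0015,-0.0025,0],"turn":[0,0,0]}
    - {"slide":[-0.0015,-0.0025,0],"turn":[0,0,0]}
    - {"slide":[-0.001,-0.002,0],"turn":[0,0,0]}

```text
clock: 14.0
eef_pos: [0.5527, -0.1572, 0.2929]
orientation: [-0.004, -0.543, 0.84, 0.004]
wrist_force: [-6.4, 2.3, 5.0]
finger_gap: 0.0003
```

```bash
python3 corr.py .5507 -.1588 .293 -114.3
```

```text
t 14.0 tip [ 0.5504 -0.1569  0.0939] eef [ 0.5527 -0.1572  0.2929] alpha -114.19 F [-6.38  2.28  5.05] T [ 0.496  1.271 -0.021] j6 1.52 gap 0.0003
slide [ 0.0045  0.0023 -0.0001] turn [ 0.007  -0.002   0.0012]
```

The tip stayed put while force rose to ~6.4 N, so the lever is on its stop. Backing away and lifting.

Call:
send_rows:
  commands:
    - {"slide":[0,0.02,0],"turn":[0,0,0]}
    - {"slide":[0,0.03,0],"turn":[0,0,0]}
    - {"slide":[0,0.02,-0.05],"turn":[0,0,0]}
    - {"slide":[0,0,-0.08],"turn":[0,0,0]}
    - {"slide":[0,0,-0.08],"turn":[0,0,0]}

```text
clock: 14.5
eef_pos: [0.5179, -0.1424, 0.3948]
orientation: [-0.007, -0.543, 0.84, 0.005]
wrist_force: [1.1, -0.6, -0.5]
finger_gap: 0.0004
```

Call:
send_rows:
  commands:
    - {"slide":[-0.07,0.07,-0.02],"turn":[0,0,0]}
    - {"slide":[-0.07,0.07,0],"turn":[0,0,0]}
    - {"slide":[-0.07,0.07,0],"turn":[0,0,0]}
    - {"slide":[-0.07,0.07,0],"turn":[0,0,0]}
    - {"slide":[-0.07,0.07,0],"turn":[0,0,0]}

```text
clock: 15.0
eef_pos: [0.4306, 0.0878, 0.414]
orientation: [0.002, -0.538, 0.843, -0.008]
wrist_force: [0.9, 0.0, -0.4]
finger_gap: 0.0008
```

```bash
python3 corr.py .5507 -.1588 .293; python3 wr.py 8 top; python3 wr.py 8 side; python3 meas.py top8.npz .104; python3 - <<'E'
import cv2,numpy as np
a=cv2.imread("pics/top8.png");b=cv2.imread("pics/side8.png")
cv2.imwrite("pics/c8.png",np.vstack([np.hstack([cv2.resize(a[160:250,210:330],(400,300),interpolation=2),cv2.resize(b[170:260,230:350],(400,300),interpolation=2)]),np.hstack([cv2.resize(a,(400,300)),cv2.resize(b,(400,300))])]))
from h import *
c=z=np.load("top8.npz");p=z["p"];d=z["d"];hsv=cv2.cvtColor(p,cv2.COLOR_RGB2HSV)
red=((hsv[...,0]<8)|(hsv[...,0]>172))&(hsv[...,1]>130)
for ce,a,mm in blobs(red,8):
    v,u=np.nonzero(mm); P=depthpts(c,np.c_[u,v],d[mm]); T=P[P[:,2]>P[:,2].max()-.006].mean(0)
    if np.hypot(T[0]-.55,T[1]+.13)>.1: continue
    k=T[:2]-[.5599,-.1171]; print(ce,a,T,np.hypot(*k),np.degrees(np.arctan2(k[1],k[0]))%360-6.4)
E
```

```text
t 15.0 tip [0.4328 0.0856 0.215 ] eef [0.4306 0.0878 0.414 ] alpha -114.97 F [ 0.93  0.   -0.4 ] T [0.096 0.156 0.028] j6 1.95 gap 0.0008
slide [ 0.3444 -0.4223  0.2502] turn [-0.0094 -0.0036  0.    ]
post [246.4 178.4] 11 [ 0.5997 -0.0096  0.1053] 6
post [268.5 197. ] 10 [ 0.5551 -0.0676  0.1049] 6
cap z 0.0889
disc z 0.0763
cap xy [ 0.5477 -0.0165  0.0887] 151
[307.32432432 194.91891892] 37 [ 0.56597462 -0.16003294  0.1115735 ] 0.04336055837770709 271.6533763061208
```

View pics/c8.png

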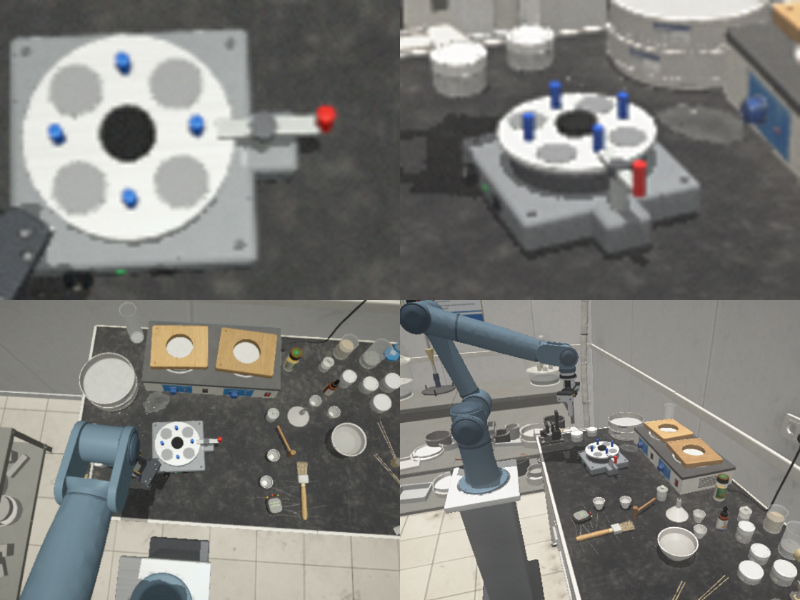

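The final views show the disc home (0.0763, cap 0.0889). The lever tip is over the rim with the knob at about 271° (270 expected), and the bystanders are where they were.

```bash
python3 -c "
from bench import bot; print(bot.hand_in())"
```

```text
the job is handed in; nothing more can be done
None
```

The carousel is home and the lever is over its rim against the stop. The job was handed in with the clock at about 15 s of the 61 s allowed.

- **Carousel:** I put the open fingers between the posts and turned it clockwise by opposite posts, in steps of about 1.5°. The forces at the wrist stayed under about 4 N. After roughly 79° the turning torque jumped to 0.30 N·m and I stopped pushing. The camera showed it had dropped 10 mm, so I backed off. Afterwards the heights were disc 0.076 m, cap 0.089 m and post tops about 0.104 m, which match home, so I did not need to press the cap.
- **Lever:** I pushed the knob round with the closed fingers until the tip stopped moving while the force rose to about 6–8 N. In the last image the knob is at about 271.7° (270° expected), with the other end over the rim.
- **Lever start position:** It was not at its 0 stop when I began. The knob was at about 207°, not 190°, and I left it there until the carousel was home.
- **Bystanders:** By eye, the last top and side pictures show everything else where it stood. I did not measure each object, and the arm was clear of the scene.
- **Small disagreement:** The last image puts the knob 43 mm from the hinge against 45 mm given, about what the 2 mm calibration allows. No check failed.

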